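# Quick spin in the mini-centrifuge

## Robot

A 7-joint arm with a two-finger parallel gripper is mounted at the origin on a cart in front of the work surface, level with it; the furniture and walls round the work are solid. World frame = base frame: x ahead of the robot, y to its left, z up, the work surface at z = 0. Lengths are in m, angles in rad, forces in N, time in s.
With the tool pointing down it reaches from about 0.375 to 0.925 m from the base axis. Payload 3.1 kg.
Tool frame: the origin (TCP) lies between the finger pads; the fingertips stand 19 mm ahead of it and the grasp point (between the pads) is the TCP; z points along the fingers, y is the direction in which the jaws open and shut (so a half turn about z gives the same grasp; the last joint's range is limited). The gripper opens to 85 mm and grips with 20 to 120 N. Pads are 22 mm wide; open, the fingers measure 114 mm over their backs; the gripper's body (76 mm by 85 mm) begins 54 mm behind the grasp point. The pads swing forward as they close: fully open they stand 13 mm farther back than shut.
Start: joints at [-1.315, 0.383, 0.044, 1.598, -0.018, 1.161, -0.05], TCP at [0.225, 0.61, 0.25] pointing down, gripper open.
Joint ranges: [-2.61, 2.61], [-0.41, 2.15], [-1.48, 1.57], [0, 2.5], [-1.57, 4.71], [0.05, 1.97], [-2.85, 2.85]. Speed limits (rad/s): [2.79, 2.79, 3.14, 3.14, 3.14, 3.14, 3.14].

## Interface

Orientations are given as a unit quaternion [x, y, z, w].
In Python, from bench import move_ptp, movel, move_j, move_gripper, pause, inverse_kinematics, read_camera, camera_params, MotionError, sign_off, look_for, tip_of, read_time_s, read_qpos, read_joint_vel, read_effort, read_eef_pos, read_tcp_rot, read_ft_force, read_ft_torque, read_finger_gap gives the robot as it stands. Calls block until the motion is done:
- move_ptp(position, orientation): joint-space move of the TCP to a pose.
- movel(position, orientation=None, speed=0.15): straight line of the TCP; orientation=None keeps the orientation; speed is the mean speed in m/s.
- move_j(angles): joint-space move.
- move_gripper(opening, effort=None): finger opening in m; effort is the grip in N (None keeps the last); returns when the fingers have stopped.
- pause(seconds).
- inverse_kinematics(position, orientation): joint angles nearest the present ones, or None.
- read_camera(name): name is "scene" or "top" or "wrist"; returns the picture (384x512x3 uint8, red, green, blue); there is no depth.
- camera_params(name): a dict with "K" (3x3 intrinsics, pixels), "camera_from_world" (4x4, takes a point from world to camera coordinates). Camera axes: x right, y down, z forward; pixel columns grow to the right and rows downward; lengths in m; the calibration is good to about 2 mm. A picture is of the moment at which its call begins: read the wrist's pose just before it. camera_params takes no time and is no camera call; for the wrist camera it gives the pose at the moment of the call.
A pose or a line that the arm cannot do raises MotionError and nothing moves.
- sign_off(): hands the job in, once; it reports no verdict.
Trained networks look in the newest picture that a camera, given by its name, has taken for a name from the list of things; names that differ only in an ending like _2 or _b are one class to them, and where a whole thing is asked for, a point or a joint stands for the part that bears it (a point fixed in the world has none). Each returns a list of dicts, best first, with "confidence" (0 to 1); they miss things now and then, are a little off and sometimes report something else, mostly with a low value. They report only what shows in the picture. A call takes as long as a camera call.
- look_for(camera, name): "at" ([column, row] in pixels, amid what is visible of it).
- tip_of(camera, name): "at" ([column, row] in pixels: a listed point, or the origin of a listed thing).
Readings, each from a call of its own:
- read_time_s(): time.
- read_qpos(): joint angles.
- read_joint_vel(): joint speeds.
- read_effort(): joint torques, N m.
- read_eef_pos(): TCP position.
- read_tcp_rot(): TCP orientation.
- read_ft_force(): force on the tool from outside, world axes, zero at the start.
- read_ft_torque(): the same for the moment, N m.
- read_finger_gap(): finger opening in m.
Only numpy, scipy, OpenCV 4.12 (cv2) and the standard library are available. Lean on these libraries where they do the work, as an engineer would, in place of code of your own. Each camera call takes 0.05 s, during which the arm holds its last target.

## Task

Give the tubes in the white mini-centrifuge a quick spin, in this order: switch it on at its rocker, push the lid down until it latches, hold the blue quick-spin key fully down for three seconds and let it go, and then press the grey lid-release key in the middle so that the lid springs open. Only push and press, gently: do not pull the lid further up, and leave the vials standing around it where they are.

Things in the scene. Friction and masses are not known exactly. Their poses are not given: they have to be found in the camera images.
- centrifuge: White mini-centrifuge fixed to the table, 215 x 164 mm, 117 mm high with the lid shut. Origin under the middle of its footprint; x runs from its front (control deck) to its rear (lid hinge), z up. On the deck, 70 mm up, at x = -0.080: blue key (y +0.054), grey key (y 0), black rocker (y -0.054). Behind them a latch tower 44 mm wide and a round turret (radius 68 mm, axis at x +0.030) rise to 100 mm.
- rocker_on_end (a point): Top of the end of the black mains rocker that carries the white bar, the end nearer the front. This end stands up (84 mm over the table, its outer edge 86) when the machine is off and is pressed down to switch it on; it moves with the rocker.
- rocker_middle (a point): Middle of the rocker's top face, 81 mm over the table, does not move. The rocker is 35 mm long along the machine's x and 24 mm wide.
- power_rocker (a joint): Mains rocker, rad. 0 = off (white-bar end up), 0.42 = on (white-bar end down). It snaps over past the middle and stays; it takes 3 to 4 N on the raised end, which goes down about 5 mm.
- lid (a joint): Lid angle, rad: 0 = shut, grows as its front goes up. Starts at 0.40 to 0.70. A light spring lifts it; a stiff hinge holds it anywhere above about 0.4. Pushing down takes 1 to 2 N at the tab, 3 to 6 N over the last 10 mm, where the striker bar under the tab pushes the latch hook aside; at 0 it meets a firm stop, the hook snaps over the bar, and it then stays within 0.01.
- lid_hinge (a point): Middle of the lid's hinge axis, which runs along the machine's y: at x = +0.104, z = 0.104 of the machine.
- lid_tab (a point): Middle of the top of the lid's grey finger tab, 150 mm from the hinge axis, 107 mm over the table when shut; moves with the lid. Tab 36 mm wide (y), 30 deep, 6 thick, with a steel striker loop reaching 19 mm below its top. The rest of the lid is a smoked clear disc of radius 68 mm about the point 74 mm in front of the hinge, its dome 13 mm above the axis.
- spin_key_top (a point): Middle of the top of the blue quick-spin key with a white ring on it, 27 x 27 mm, 79 mm over the table when up; moves with the key.
- spin_key (a joint): Quick-spin key, m: 0 = up, 0.005 = fully down. Presses straight down and springs back; 1.5 N starts it, 5 N holds it fully down on a firm stop. It counts as pressed from 0.0035.
- release_top (a point): Middle of the top of the light grey lid-release key (two short bars on it), 27 mm in x by 30 mm in y, 81 mm over the table when up; moves with the key.
- lid_release (a joint): Lid-release key and latch hook, one sprung lever, rad: 0 = up, hook over the bar; 0.22 = fully down. It turns about an axis 34 mm behind the key's middle and 15 mm below its top; the middle goes down about 7 mm in all. It frees the lid at 0.10 to 0.16 and takes 2 to 8 N; let go, it springs back to 0. It also moves briefly as the lid latches.
- analyser_corner (a point): Lower front right corner of the big fixed analyser left of the work, 60 mm over the table. The analyser fills everything further ahead (+x) and further left (+y) of this point up to 0.9 m; from 500 mm over the table upwards it juts out another 70 mm towards the robot. Keep the arm clear of it.
- control_low: Loose white control vial with a red cap, 28 mm wide, 52 mm high, upright beside the machine; origin under its middle. Leave alone.
- control_normal: Loose white control vial with a blue cap, 27 mm wide, 52 mm high, upright beside the machine; origin under its middle. Leave alone.
- control_high: Loose white control vial with a yellow cap, 27 mm wide, 52 mm high, upright beside the machine; origin under its middle. Leave alone.
- stain_vial: Loose vial with a white cap, 33 mm wide, 60 mm high, upright beside the machine; origin under its middle. Leave alone.
- cleaner_vial: Loose clear vial with a black cap, 43 mm wide, 85 mm high, upright to the right of the machine; origin under its middle. Leave alone.

How it is judged:
On the way, in this order (a step that is already met when the one before it is completed fails the run):
1. the rocker is switched on (value of joint power_rocker above 0.36 rad), for 0.2 s.
2. the lid is pushed down and latched (value of joint power_rocker above 0.36 rad and value of joint lid below 0.02 rad and value of joint lid_release below 0.05 rad), for 0.3 s.
3. the quick-spin key is held down, lid latched (value of joint power_rocker above 0.36 rad and value of joint lid below 0.03 rad and value of joint spin_key above 0.0035 m), for 2.7 s.
4. the quick-spin key is let go, the lid still latched (all of step 2 and value of joint spin_key below 0.001 m), for 0.1 s.
5. the lid is released and springs open (value of joint power_rocker above 0.36 rad and value of joint lid above 0.25 rad), for 0.2 s.
At the end, for the whole second after the job is handed in: The rocker is on (over 0.36 rad), the lid stands open by itself between 0.3 and 0.9 rad after the spin, both keys are up again, and no vial is more than 20 mm from where it stood (value of joint power_rocker above 0.36 rad and value of joint lid between 0.3 and 0.9 rad and value of joint lid_release below 0.03 rad and value of joint spin_key below 0.001 m and distance of each of control_low, control_normal, control_high, stain_vial, cleaner_vial from where it was at the start of the episode below 0.02 m); the robot touches nothing.
It fails at once if the quick-spin key is pressed while the machine is off or the lid is not latched (value of joint spin_key above 0.0025 m and (value of joint power_rocker below 0.3 rad or value of joint lid above 0.04 rad)).
It fails at once if the lid is shut while the machine is off (value of joint lid below 0.03 rad and value of joint power_rocker below 0.1 rad).
It fails at once if the lid is pulled up beyond where its spring carries it (value of joint lid above 0.95 rad).
It fails at once if the machine is pressed with more than 80 N (contact force between the fingers and centrifuge above 80 N).
It fails at once if a vial is pushed away, lifted or knocked over (distance of any of control_low, control_normal, control_high, stain_vial, cleaner_vial from where it was at the start of the episode above 0.03 m or height (world z) of any of control_low, control_normal, control_high, stain_vial, cleaner_vial above 0.015 m or angle between any of control_low, control_normal, control_high, stain_vial, cleaner_vial's own z axis and vertical above 0.5 rad).
It also fails if it takes over 54 s, if anything falls off the work surface, if the arm or the gripper's body presses on something with over 40 N, if the wrist force passes 120 N, or if a joint passes its speed limit or range.

## Working session

There is one attempt and no reset: what is moved stays moved. The work goes in short steps, each a Python script; the robot and the scene stay as the last script left them, time stands still between calls to the robot, and variables do not carry over. Pictures are saved under pics/ and viewed, and the job is handed in when it is done.

```bash
mkdir -p pics; ls; cat > h.py <<'E'
import numpy as np, cv2
from bench import *
PTS=['rocker_on_end','rocker_middle','lid_hinge','lid_tab','spin_key_top','release_top','analyser_corner','centrifuge','control_low','control_normal','control_high','stain_vial','cleaner_vial']
def P(c):
    p=camera_params(c); return np.array(p['K']),np.array(p['camera_from_world'])
def proj(c,X):
    K,T=P(c); X=np.atleast_2d(X); q=(T[:3,:3]@X.T).T+T[:3,3]; u=(K@q.T).T; return u[:,:2]/u[:,2:]
def back(c,uv,z):
    K,T=P(c); R=T[:3,:3]; o=-R.T@T[:3,3]; d=R.T@np.linalg.inv(K)@np.array([uv[0],uv[1],1.]); return o+d*(z-o[2])/d[2]
def snap(c,name):
    im=read_camera(c); cv2.imwrite(f'pics/{name}.png',im[:,:,::-1]); return im
E
python3 - <<'E'
from h import *
print(read_time_s())
for c in ['scene','top','wrist']:
    snap(c,c+'0')
    K,T=P(c); print(c, -T[:3,:3].T@T[:3,3], K[0,0])
    if c=='wrist': break
    for n in PTS:
        r=tip_of(c,n); print(n,[(np.round(x['at'],1).tolist(),round(x['confidence'],2)) for x in r[:2]])
print(read_time_s(), read_tcp_rot())
E
```

```text
pics
0.0
scene [-0.08940585 -0.30592411  0.88651265] 497.5882120595236
rocker_on_end [([289.0, 254.2], 0.53), ([167.7, 173.3], 0.44)]
rocker_middle [([284.2, 251.8], 0.72), ([242.5, 236.2], 0.67)]
lid_hinge [([293.0, 169.7], 0.57)]
lid_tab [([279.3, 177.4], 0.62)]
spin_key_top [([241.7, 237.6], 0.43)]
release_top [([326.6, 247.8], 0.65), ([264.0, 244.4], 0.61)]
analyser_corner [([169.1, 173.5], 0.72)]
centrifuge [([278.6, 236.4], 0.84), ([286.6, 257.5], 0.46)]
control_low [([221.7, 236.6], 0.8)]
control_normal [([327.8, 246.4], 0.65)]
control_high [([314.4, 270.8], 0.84)]
stain_vial [([235.9, 211.9], 0.67)]
cleaner_vial [([364.4, 295.1], 0.57)]
top [ 0.42213245 -0.01883572  1.17133003] 457.9864820621567
rocker_on_end [([287.5, 233.4], 0.52)]
rocker_middle [([283.2, 230.6], 0.92), ([285.5, 234.3], 0.48)]
lid_hinge [([256.9, 152.8], 0.79)]
lid_tab [([260.4, 202.2], 0.75)]
spin_key_top [([245.2, 234.8], 0.63)]
release_top [([263.2, 230.0], 0.68)]
analyser_corner [([142.9, 193.1], 0.84)]
centrifuge [([260.8, 205.8], 0.68)]
control_low [([217.9, 225.9], 0.48)]
control_normal [([303.5, 191.4], 0.58)]
control_high [([304.7, 221.4], 0.46), ([221.3, 224.7], 0.28)]
stain_vial [([216.0, 193.4], 0.56)]
cleaner_vial [([350.0, 222.4], 0.73), ([289.3, 235.1], 0.44)]
wrist [0.14708583 0.63862407 0.37426023] 317.1751949967262
1.45 [ 1.75926222e-01  9.84403354e-01 -2.33309144e-05 -7.44907324e-06]
```

View pics/scene0.png

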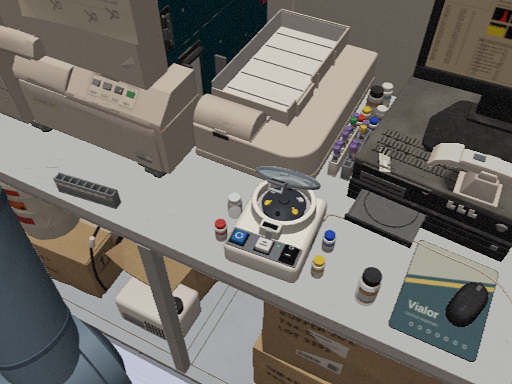

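View pics/top0.png

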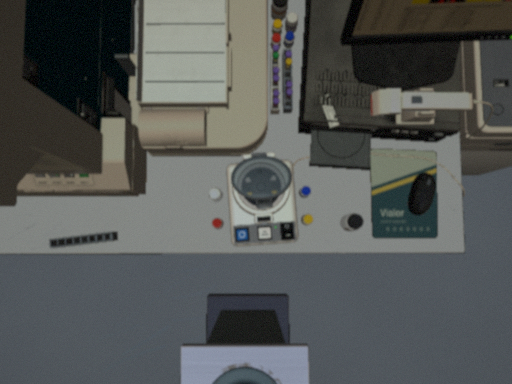

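```bash
python3 - <<'E'
import cv2
a=cv2.imread('pics/top0.png')[130:260,190:380]; cv2.imwrite('pics/topc.png',cv2.resize(a,None,fx=4,fy=4,interpolation=2))
a=cv2.imread('pics/scene0.png')[150:320,200:390]; cv2.imwrite('pics/scc.png',cv2.resize(a,None,fx=3.5,fy=3.5,interpolation=2))
E
```

```text
(no output)
```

View pics/topc.png

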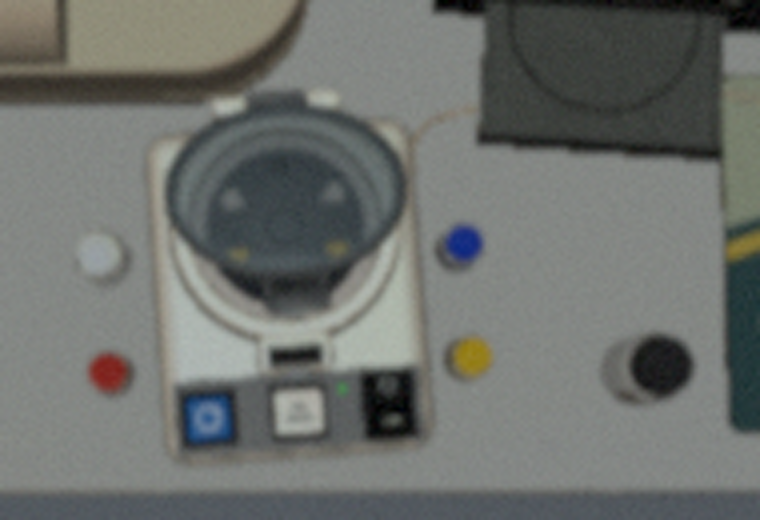

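View pics/scc.png

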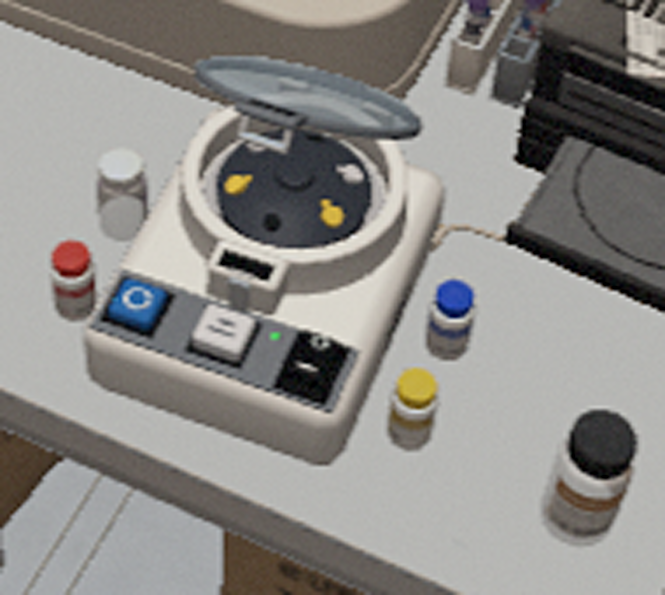

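```bash
cat > fit.py <<'E'
from h import *
from scipy.optimize import least_squares
obs={'top':{'rm':(283.2,230.6+2),'hinge':(256.9,152.8),'tab':(260.4,202.2),'spin':(242.3,234.2),'rel':(264.5,233.2)},
'scene':{'rm':(289,254),'tab':(277.,186.),'spin':(239.5,236),'rel':(264,244.4),'hinge':(293,169.7)}}
def model(p):
    x,y,a,l=p
    L={'rm':(-.08,-.054,.081),'hinge':(.104,0,.104),'spin':(-.08,.054,.079),'rel':(-.08,0,.081),'tab':(.104-.150*np.cos(l)-.003*np.sin(l),0,.104+.150*np.sin(l)+.003*np.cos(l))}
    c,s=np.cos(a),np.sin(a)
    return {k:np.array([x+c*v[0]-s*v[1],y+s*v[0]+c*v[1],v[2]]) for k,v in L.items()}
def f(p):
    m=model(p); r=[]
    for c in obs:
        for k,v in obs[c].items(): r+=list(proj(c,m[k])[0]-v)
    return r
if __name__=='__main__':
    s=least_squares(f,[.4,0,0,.5],loss='soft_l1'); print(s.x)
    m=model(s.x)
    for c in obs:
        for k,v in obs[c].items(): print(c,k,np.round(proj(c,m[k])[0]-v,1))
    for k,v in m.items(): print(k,np.round(v,4))
    for n,uv,h in [('red',(217.5,223),.052),('blue',(306,190.7),.052),('yel',(308,219),.052),('white',(215,193.5),.06),('black',(355,221.5),.085),('corner',(142.9,193.1),.06)]: print(n,back('top',uv,h))
E
python3 fit.py
```

```text
[ 0.51133621 -0.04215474  0.10316944  0.60726942]
top rm [ 4.7 -2.8]
top hinge [0.2 1.5]
top tab [3.4 2. ]
top spin [0.4 0.5]
top rel [ 0.8 -1. ]
scene rm [-0.1 -2.9]
scene tab [-2.1 -1.2]
scene spin [-1.3 -0.3]
scene rel [-0.8 -1.4]
scene hinge [0.4 3. ]
rm [ 0.4373 -0.1041  0.081 ]
hinge [ 0.6148 -0.0314  0.104 ]
spin [0.4262 0.0033 0.079 ]
rel [ 0.4318 -0.0504  0.081 ]
tab [ 0.4906 -0.0443  0.1921]
red [0.45484153 0.06520287 0.052     ]
blue [ 0.53336354 -0.15188143  0.052     ]
yel [ 0.46388156 -0.15581018  0.052     ]
white [0.5264146  0.07095152 0.06      ]
black [ 0.45637007 -0.26308269  0.085     ]
corner [0.52795133 0.24662688 0.06      ]
```

```bash
python3 - <<'E'
import re
s=open('fit.py').read()
a=s.index('obs=');b=s.index('def model')
s=s[:a]+"""obs={'top':{'rm':(287,231.2),'hinge':(259,154),'tab':(264.2,202.5),'spin':(242,234.2),'rel':(264.5,233)},
'scene':{'rm':(290,254.3),'tab':(277.,182.),'spin':(239.4,235.7),'rel':(263.4,244.3)}}
"""+s[b:]
open('fit.py','w').write(s)
E
python3 fit.py|head -15
cat >> h.py <<'E'
from scipy.spatial.transform import Rotation as Ro
def quat(a,tilt=0):
    # tool x along machine -x; tilt>0 leans the body back towards the robot (fingers point forward-down)
    b=np.array([[-np.cos(a),np.sin(a),0],[-np.sin(a),-np.cos(a),0],[0,0,-1]]).T
    b=np.column_stack([[-np.cos(a),-np.sin(a),0],np.cross([0,0,-1],[-np.cos(a),-np.sin(a),0]),[0,0,-1]])
    R=Ro.from_matrix(b)*Ro.from_euler('y',-tilt)
    return R.as_quat()
def tcp_for_tip(tip,q,L=.019):
    return np.array(tip)-L*Ro.from_quat(q).as_matrix()[:,2]
E
python3 - <<'E'
from h import *
a=.09
for t in (0,.2,.35):
    q=quat(a,t); print(t,Ro.from_quat(q).as_matrix()[:,2])
    for p in ([.43,-.05,.08],[.426,.003,.08],[.425,-.105,.08],[.43,-.05,.2],[.40,-.05,.28]):
        j=inverse_kinematics(tcp_for_tip(p,q).tolist(),q.tolist()); print(p,None if j is None else np.round(j,2))
E
```

```text
[ 0.51034399 -0.04491136  0.07537106  0.65742806]
top rm [ 1.2 -0.3]
top hinge [0.5 0.6]
top tab [0.5 0. ]
top spin [0.8 0.3]
top rel [ 1.  -0.3]
scene rm [-1.4 -2.1]
scene tab [-0.4 -0.1]
scene spin [-1.  -0.1]
scene rel [-0.2 -0.8]
rm [ 0.4346 -0.1048  0.081 ]
hinge [ 0.614  -0.0371  0.104 ]
spin [0.4265 0.0029 0.079 ]
rel [ 0.4306 -0.0509  0.081 ]
tab [ 0.4938 -0.0462  0.198 ]
0 [ 0.  0. -1.]
[0.43, -0.05, 0.08] [-0.63  0.23  0.71  2.25 -0.23  0.73  1.9 ]
[0.426, 0.003, 0.08] [-0.67  0.2   0.61  2.26 -0.18  0.72  1.73]
[0.425, -0.105, 0.08] [-0.58  0.26  0.8   2.24 -0.28  0.74  2.07]
[0.43, -0.05, 0.2] [-0.77 -0.04  0.79  2.16  0.03  1.02  1.66]
[0.4, -0.05, 0.28] [-0.85 -0.28  0.76  2.12  0.2   1.24  1.48]
0.2 [ 0.19786526  0.01785611 -0.98006658]
[0.43, -0.05, 0.08] [-0.72  0.11  0.8   2.39 -0.23  0.49  1.92]
[0.426, 0.003, 0.08] [-0.78  0.08  0.7   2.4  -0.11  0.48  1.67]
[0.425, -0.105, 0.08] [-0.8   0.17  1.06  2.38 -0.44  0.53  2.26]
[0.43, -0.05, 0.2] [-0.9  -0.28  0.85  2.29  0.26  0.85  1.46]
[0.4, -0.05, 0.28] [-0.53 -0.37  0.46  2.23  0.18  1.05  1.51]
0.35 [ 0.34151001  0.03081916 -0.93937271]
[0.43, -0.05, 0.08] [-0.77  0.02  0.86  2.49 -0.26  0.3   1.98]
[0.426, 0.003, 0.08] [ 0.06  0.03 -0.17  2.47  0.04  0.29  1.51]
[0.425, -0.105, 0.08] [-1.34 -0.32  1.54  2.48  0.57  0.38  1.42]
[0.43, -0.05, 0.2] [-0.84 -0.4   0.77  2.39  0.4   0.72  1.35]
[0.4, -0.05, 0.28] [ 0.01 -0.39  0.04  2.3  -0.04  0.88  1.73]
```

```bash
python3 - <<'E'
from h import *
print(read_finger_gap())
q0=read_tcp_rot()
movel([.155,.40,.30],q0,speed=.25)
j=np.array(read_qpos()); print(np.round(j,2),read_eef_pos(),read_time_s())
j2=j.copy(); d=np.arctan2(.40,.155)-np.arctan2(-.05,.41); j2[0]+=d; 
j2[2]=j2[2]
move_j(j2.tolist()); print(read_eef_pos(),read_tcp_rot(),read_time_s())
q=quat(.08)
print(np.round(inverse_kinematics([.40,-.05,.28],q.tolist()),2),np.round(read_qpos(),2))
move_gripper(0.0); print(read_finger_gap(),read_time_s())
snap('wrist','w1'); np.savez('w1.npz',K=P('wrist')[0],T=P('wrist')[1])
for n in PTS:
    r=tip_of('wrist',n); print(n,[(np.round(x['at'],1).tolist(),round(x['confidence'],2)) for x in r[:2]])
print(read_time_s())
E
```

```text
0.0853341050193531
[-1.32 -0.09  0.02  2.04  0.    1.2  -0.08] [0.15520719 0.40077575 0.30012215] 2.5083
[ 0.42684741 -0.0506573   0.30004572] [7.42508199e-01 6.69836815e-01 4.22339330e-04 1.92047485e-04] 4.4167
[-0.09 -0.14  0.11  2.12  0.02  1.16  1.66] [ 0.   -0.09  0.02  2.04  0.    1.2  -0.08]
-0.0004489311166630757 5.1833
rocker_on_end [([251.8, 205.0], 0.88)]
rocker_middle [([261.9, 202.4], 0.87)]
lid_hinge [([436.3, 131.4], 0.93)]
lid_tab [([325.8, 37.0], 0.75), ([346.1, 179.2], 0.56)]
spin_key_top [([245.4, 106.2], 0.64)]
release_top [([256.7, 159.2], 0.98), ([287.2, 213.6], 0.67)]
analyser_corner []
centrifuge [([316.8, 133.2], 0.69)]
control_low [([263.9, 48.5], 0.57)]
control_normal []
control_high [([287.0, 213.8], 0.75), ([325.0, 35.3], 0.69)]
stain_vial [([327.1, 36.6], 0.81)]
cleaner_vial [([286.2, 277.5], 0.76), ([261.1, 201.8], 0.42)]
5.8833
```

View pics/w1.png

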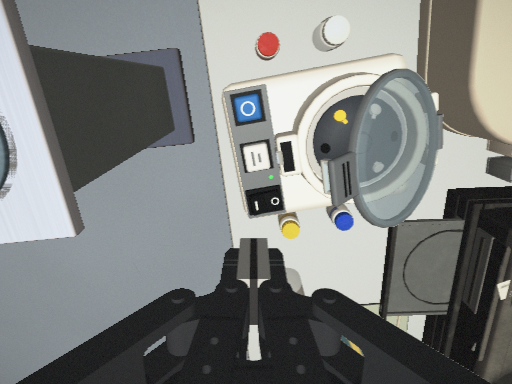

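```bash
cat > fit2.py <<'E'
from h import *
import fit
from fit import model,obs
from scipy.optimize import least_squares
w=np.load('w1.npz'); W={'rm':(263.5,202.2),'hinge':(436.3,131.4),'spin':(247.5,107.5),'rel':(257,158.6),'tab':(347,179)}
def pw(X): q=w['T'][:3,:3]@X+w['T'][:3,3]; u=w['K']@q; return u[:2]/u[2]
def f(p):
    m=model(p); return fit.f(p)+[v for k in W for v in pw(m[k])-W[k]]
s=least_squares(f,[.51,-.045,.08,.6],loss='soft_l1'); print(s.x); m=model(s.x)
for k in W: print(k,pw(m[k])-W[k])
s2=least_squares(lambda p:[v for k in W for v in pw(model(p)[k])-W[k]],[.51,-.045,.08,.6],loss='soft_l1'); print(s2.x)
for k,v in m.items(): print(k,np.round(v,4),np.round(model(s2.x)[k],4))
E
python3 fit2.py
```

```text
[ 0.5101977  -0.04358892  0.07200388  0.68449216]
rm [0.86622382 0.6023301 ]
hinge [0.71611033 0.19107741]
spin [-0.05365681  0.83779986]
rel [-0.6947399 -0.6435149]
tab [-0.88353656  0.92821273]
[ 0.51000406 -0.04310958  0.06951364  0.69096735]
rm [ 0.4343 -0.1032  0.081 ] [ 0.4339 -0.1025  0.081 ]
hinge [ 0.6139 -0.0361  0.104 ] [ 0.6138 -0.0359  0.104 ]
spin [0.4265 0.0045 0.079 ] [0.4264 0.0052 0.079 ]
rel [ 0.4304 -0.0493  0.081 ] [ 0.4302 -0.0487  0.081 ]
tab [ 0.4961 -0.0446  0.2012] [ 0.4965 -0.044   0.2019]
```

```bash
cat >> h.py <<'E'
MX,MY,MA=.5102,-.0434,.0715
def M(x,y,z):
    c,s=np.cos(MA),np.sin(MA); return np.array([MX+c*x-s*y,MY+s*x+c*y,z])
def go(x,y,z,q,speed=.15): movel(tcp_for_tip(M(x,y,z),q).tolist(),q.tolist(),speed=speed)
def tipz(q): return read_eef_pos()[2]+.019*Ro.from_quat(q).as_matrix()[2,2]
def press(x,y,z0,z1,q,step=.001,fmax=12,speed=.04):
    f0=np.array(read_ft_force()); z=z0; log=[]
    while z>z1-1e-6:
        go(x,y,z,q,speed); f=(np.array(read_ft_force())-f0); log.append((round(z*1e3,1),round(tipz(q)*1e3,1),round(float(f[2]),1)))
        if f[2]>fmax: break
        z-=step
    print(log); return z
E
python3 - <<'E'
from h import *
q=quat(MA)
p=tcp_for_tip(M(-.098,-.054,.16),q)
move_ptp(p.tolist(),q.tolist()); print(read_time_s(),np.round(read_qpos(),2))
go(-.098,-.054,.092,q,.12); print(read_time_s())
press(-.098,-.054,.088,.077,q,step=.0015)
print(read_time_s()); snap('wrist','w2')
E
```

```text
7.5333 [ 0.    0.05  0.15  2.18 -0.01  0.92  1.8 ]
8.25
[(88.0, np.float64(88.4), 0.5), (86.5, np.float64(86.6), 0.4), (85.0, np.float64(85.0), 2.1), (83.5, np.float64(83.3), -0.1), (82.0, np.float64(81.9), 0.1), (80.5, np.float64(80.4), 0.9), (79.0, np.float64(79.7), 7.1), (77.5, np.float64(79.5), 16.7)]
10.25
```

View pics/w2.png

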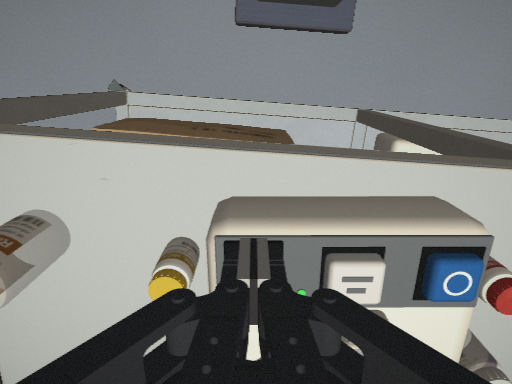

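```bash
python3 - <<'E'
from h import *
q=quat(MA)
go(-.098,-.054,.15,q,.2)
go(-.075,-.02,.235,q,.2)
snap('scene','s3');snap('wrist','w3');print(read_time_s())
a=cv2.imread('pics/s3.png')[150:320,200:390]; cv2.imwrite('pics/s3c.png',cv2.resize(a,None,fx=3.5,fy=3.5,interpolation=2))
E
```

```text
11.5417
```

View pics/s3c.png

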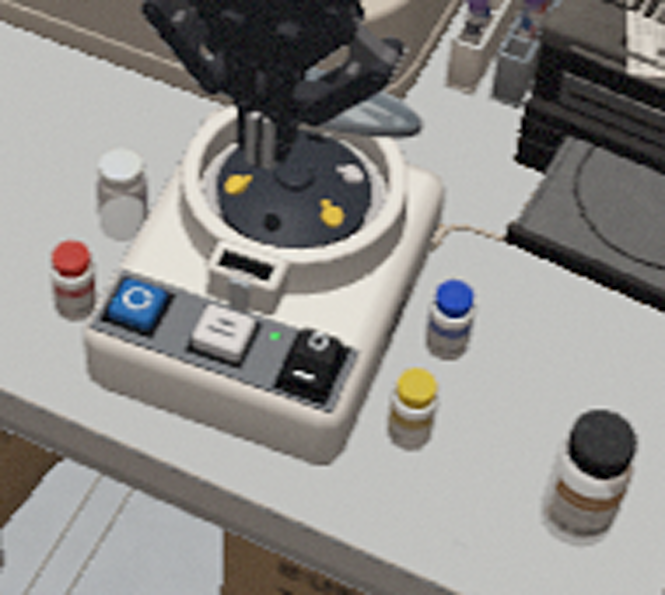

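View pics/w3.png

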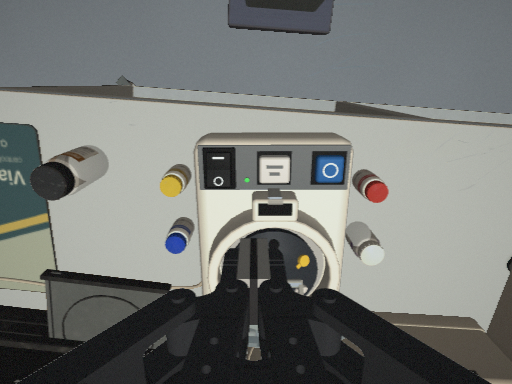

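```bash
python3 - <<'E'
from h import *
q=quat(MA)
def tab(l): return .104-.150*np.cos(l)-.003*np.sin(l), .104+.150*np.sin(l)+.003*np.cos(l)+.011*np.sin(l)
x,z=tab(.72); go(x,0,z+.02,q,.15)
f0=np.array(read_ft_force()); log=[]
for l in [.72,.62,.52,.42,.32,.24,.17,.12,.09,.07,.055,.04,.03,.02,.012,.005,0,-.006,-.012]:
    x,z=tab(l); go(x,0,z,q,.08 if l>.08 else .04)
    f=np.array(read_ft_force())-f0; log.append((l,round(float(tipz(q)-z)*1e3,1),f.round(1).tolist()))
    if f[2]>(12 if l>.03 else 15): break
print(*log,sep='\n'); print(read_time_s()); pause(.1); snap('scene','s4')
f=np.array(read_ft_force())-f0; print(f,read_time_s())
a=cv2.imread('pics/s4.png')[150:320,200:390]; cv2.imwrite('pics/s4c.png',cv2.resize(a,None,fx=3.5,fy=3.5,interpolation=2))
E
```

```text
(0.72, -0.6, [0.4, -0.3, 0.4])
(0.62, -0.3, [1.6, 0.0, 0.2])
(0.52, -0.6, [0.7, 0.8, -0.1])
(0.42, -0.5, [0.6, 0.6, 0.5])
(0.32, -0.5, [0.2, 1.0, 0.7])
(0.24, -0.4, [-1.0, 0.4, -0.8])
(0.17, -0.3, [0.4, -0.2, 0.2])
(0.12, -0.2, [-0.4, 0.2, 0.6])
(0.09, -0.1, [0.2, -0.1, 1.8])
(0.07, 0.1, [1.1, -0.0, 2.3])
(0.055, 0.1, [1.3, 0.4, 3.7])
(0.04, -0.4, [1.7, 0.2, 0.3])
(0.03, -0.5, [-0.3, -0.4, -0.4])
(0.02, -0.2, [0.7, 0.2, -0.5])
(0.012, -0.1, [0.1, 0.5, 0.0])
(0.005, 0.1, [0.0, 0.6, 0.2])
(0, 0.4, [-0.9, 0.3, 3.6])
(-0.006, 1.2, [-2.8, -0.3, 10.1])
(-0.012, 2.0, [-5.9, 0.1, 17.2])
17.5167
[-5.53617229  0.45221348 16.49919272] 17.6667
```

View pics/s4c.png

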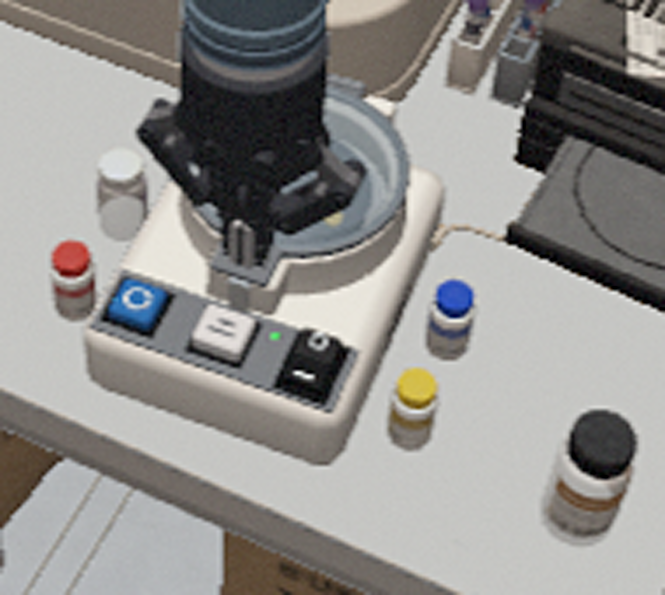

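```bash
python3 - <<'E'
from h import *
q=quat(MA)
go(-.046,0,.135,q,.15)
go(-.080,.054,.13,q,.2)
snap('scene','s5');print(read_time_s())
a=cv2.imread('pics/s5.png')[150:320,200:390]; cv2.imwrite('pics/s5c.png',cv2.resize(a,None,fx=3.5,fy=3.5,interpolation=2))
print(tip_of('scene','lid_tab')[:2], proj('scene',M(-.046,0,.107)))
E
```

```text
18.5333
[{'at': [271.5, 222.2], 'confidence': 0.94}] [[269.04830634 222.76819203]]
```

View pics/s5c.png

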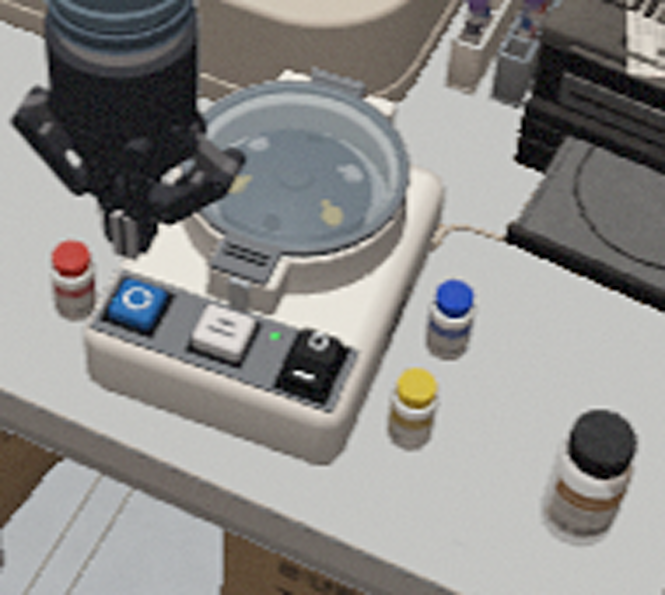

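```bash
python3 - <<'E'
from h import *
q=quat(MA)
go(-.080,.054,.085,q,.12)
press(-.080,.054,.081,.071,q,step=.0015,fmax=11)
print(tipz(q),read_time_s()); pause(1.5); f=read_ft_force(); pause(1.5); print(tipz(q),f,read_ft_force(),read_time_s())
go(-.080,.054,.10,q,.08); pause(.2)
snap('scene','s6');print(read_time_s())
a=cv2.imread('pics/s6.png')[150:320,200:390]; cv2.imwrite('pics/s6c.png',cv2.resize(a,None,fx=3.5,fy=3.5,interpolation=2))
E
```

```text
[(81.0, np.float64(81.4), 1.5), (79.5, np.float64(79.6), 0.7), (78.0, np.float64(78.2), 3.1), (76.5, np.float64(76.7), 4.0), (75.0, np.float64(75.2), 4.9), (73.5, np.float64(74.0), 8.1), (72.0, np.float64(73.8), 20.1)]
0.07382306437431436 20.8583
0.07383718363748633 [-5.55064309 -0.35753792 18.52628004] [-5.87491468  0.10585379 19.48351806] 23.8583
24.6083
```

View pics/s6c.png

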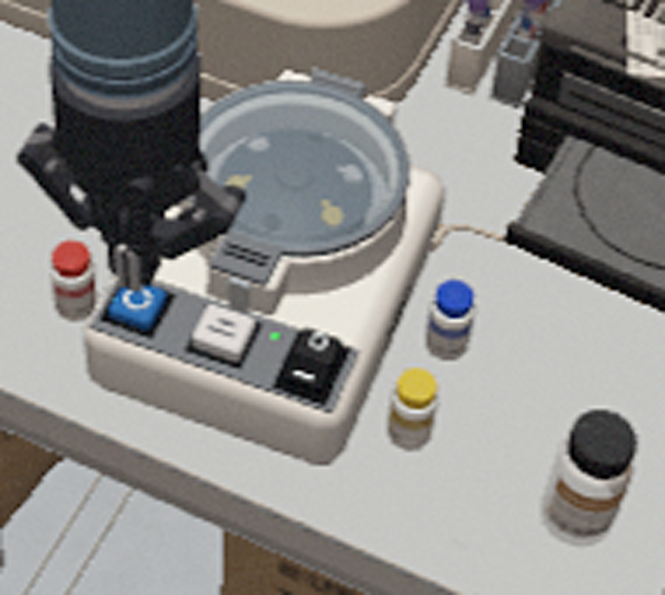

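```bash
python3 - <<'E'
from h import *
q=quat(MA,.3); q0=quat(MA)
go(-.085,.03,.14,q0,.2)
p=tcp_for_tip(M(-.080,0,.12),q); j=inverse_kinematics(p.tolist(),q.tolist()); print(np.round(j,2) if j is not None else None, np.round(read_qpos(),2))
p2=tcp_for_tip(M(-.080,0,.075),q); j=inverse_kinematics(p2.tolist(),q.tolist()); print(np.round(j,2) if j is not None else None)
movel(p.tolist(),q.tolist(),speed=.1); print(read_time_s())
go(-.080,0,.088,q,.1)
z=press(-.080,0,.085,.0735,q,step=.0015,fmax=14)
print(read_time_s()); snap('scene','s7'); 
a=cv2.imread('pics/s7.png')[150:320,200:390]; cv2.imwrite('pics/s7c.png',cv2.resize(a,None,fx=3.5,fy=3.5,interpolation=2))
E
```

```text
[-0.06 -0.04  0.1   2.41 -0.07  0.48  1.74] [-0.11  0.07  0.06  2.2  -0.01  0.87  1.6 ]
[-0.04  0.07  0.09  2.43 -0.12  0.34  1.79]
25.5083
[(85.0, np.float64(85.5), -0.0), (83.5, np.float64(83.5), 0.4), (82.0, np.float64(82.1), 0.1), (80.5, np.float64(80.4), 0.9), (79.0, np.float64(78.9), 0.3), (77.5, np.float64(77.4), 1.5), (76.0, np.float64(75.8), 2.7), (74.5, np.float64(74.3), 3.5)]
27.975
```

View pics/s7c.png

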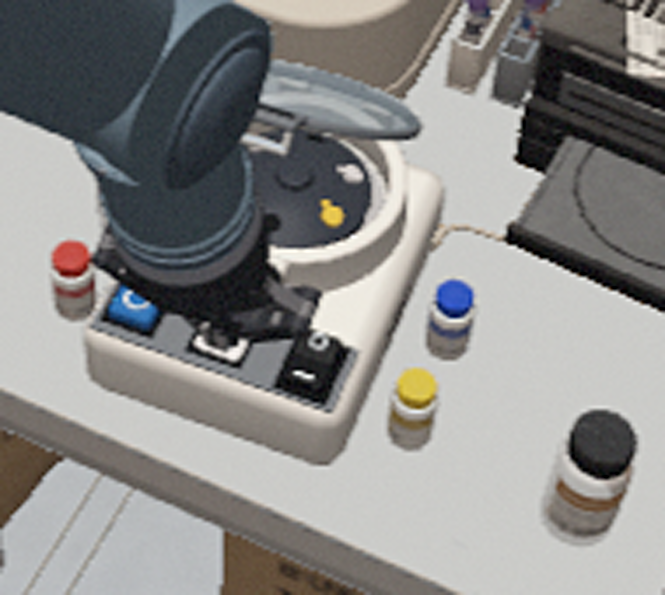

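```bash
python3 - <<'E'
from h import *
q=quat(MA,.3)
go(-.086,0,.10,q,.1)
go(-.115,0,.155,q,.15)
try: go(-.115,0,.21,q,.15)
except MotionError as e: print(e)
for c in ('scene','wrist','top'): snap(c,c+'8')
print(read_time_s(),read_eef_pos(),read_ft_force())
a=cv2.imread('pics/scene8.png')[150:320,200:390]; cv2.imwrite('pics/s8c.png',cv2.resize(a,None,fx=3.5,fy=3.5,interpolation=2))
for c in ('scene','top','wrist'): print(c,[x['at'] for x in tip_of(c,'lid_tab')[:1]])
from fit import model
for l in (.4,.5,.6,.7,.8): print(l,[proj(c,model([MX,MY,MA,l])['tab'])[0].round(0) for c in ('scene','top','wrist')])
E
```

```text
29.6667 [ 0.3886224  -0.05191415  0.22618228] [ 0.0008171   0.06796245 -0.07762355]
scene [[277.6, 180.3]]
top [[263.2, 197.0]]
wrist []
0.4 [array([272., 200.]), array([264., 212.]), array([253., 283.])]
0.5 [array([273., 193.]), array([264., 209.]), array([253., 303.])]
0.6 [array([275., 186.]), array([264., 205.]), array([253., 325.])]
0.7 [array([277., 178.]), array([264., 201.]), array([253., 347.])]
0.8 [array([279., 171.]), array([264., 195.]), array([253., 369.])]
```

View pics/s8c.png

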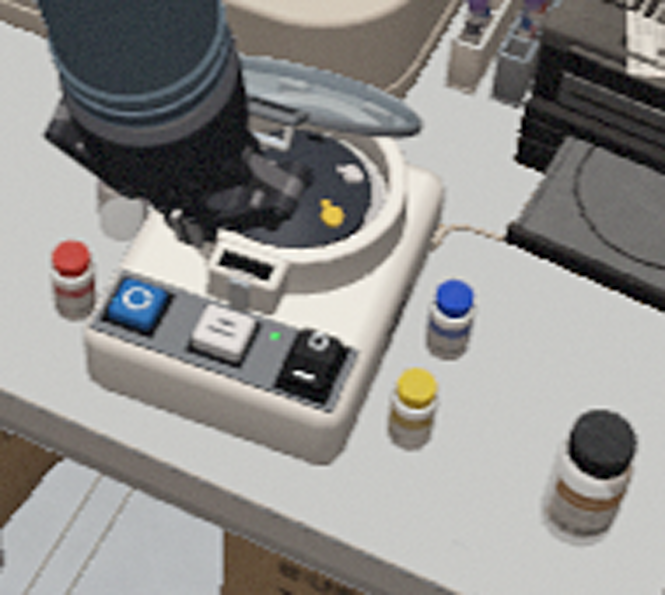

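View pics/wrist8.png

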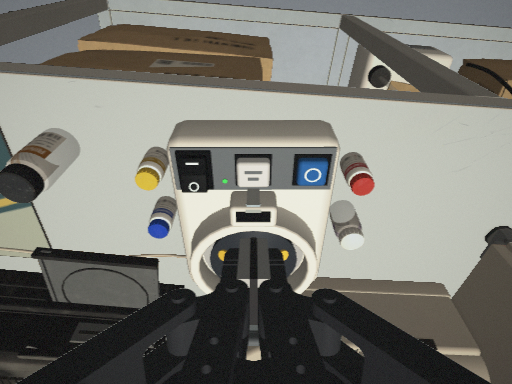

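```bash
python3 -c "
from bench import *
sign_off(); print(read_time_s())"
```

```text
the job is handed in; nothing more can be done
the job is handed in; nothing more can be done
```

The quick spin is done in the order you gave, and the job was handed in at about 30 s of the 54 s allowed. `sign_off` gives no verdict, so the checks below rest on forces, fingertip heights and pictures; I cannot read the machine's own joints.

| Step | What I did | What the check showed |
|---|---|---|
| Rocker | Pressed the white-bar end down | It gave way, then met a stop at about 79.5 mm with 17 N; the picture shows the "O" end raised |
| Lid | Pushed down along its arc | Force peaked at 3.7 N, then fell away; a firm stop followed at 17 N, and the lid stayed shut after I lifted off |
| Quick-spin key | Held on its stop for 3.0 s, then let go | The fingertip went from about 79 mm down to 73.8 mm at about 20 N; the key was back up in the picture |
| Lid-release key | Pressed with the gripper tilted clear of the lid | It took about 3.5 N and the lid sprang open |

- **Final state:** the lid stands open at about 0.7 rad, matching the scene and top cameras. The rocker is on, both keys are up and the vials look unmoved. The arm is clear, with the force reading near zero.
- **Checks that failed or disagreed:** the first pose estimate was several millimetres off at the rocker because of a bad pixel reading. Corrected readings and a wrist-camera picture brought the fit to within about 1 px in that picture and 2 px in the others. In the last wrist picture the detector did not find the lid tab, because the gripper was in the way.

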